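Park the microtome handwheel at twelve o'clock by its spokes

ROBOT

A 7-joint arm with a two-finger parallel gripper is mounted at the origin on the work surface. World frame = base frame: x ahead of the robot, y to its left, z up, the work surface at z = 0. Lengths are in m, angles in rad, forces in N, time in s.
With the tool pointing down it reaches from about 0.4 to 0.9 m from the base axis. Payload 5.5 kg.
Tool frame: the origin (TCP) lies midway between the tips of the shut fingers; the grasp point (between the pads) lies 19 mm behind it (manip.grip_depth is the distance from the TCP to the grasp point, in m); z points along the fingers, x is the direction in which the jaws open and shut, and the axes are right-handed (so a half turn about z gives the same grasp; the last joint's range is limited). The gripper opens to 92 mm and grips with 3 to 60 N. Pads are 19 mm wide; open, the fingers measure 130 mm over their backs; the gripper's body (75 mm by 190 mm) begins 47 mm behind the grasp point.
Start: joints at [-1.061, 0.501, -0.427, 1.55, 0.221, 1.138, -0.21], TCP at [0.159, 0.63, 0.227] pointing down, gripper open.
Joint ranges: [-2.88, 2.88], [-0.31, 2.03], [-1.54, 1.56], [0.2, 2.42], [-1.41, 4.55], [0.19, 2.02], [-2.57, 2.57]. Speed limits (rad/s): [2.57, 2.57, 3.14, 3.14, 3.14, 3.14, 3.14].

INTERFACE

Orientations are given as a unit quaternion [x, y, z, w].
In Python, from bench import manip, effector, viewer gives the robot as it stands. Calls block until the motion is done:
- manip.move_pose(position, orientation): joint-space move of the TCP to a pose.
- manip.servo_line(position, ori=None, vel=0.15): straight line of the TCP; ori=None keeps the orientation; vel is the mean speed in m/s.
- manip.movej(angles): joint-space move.
- effector.open_jaws() and effector.close(f_grip=None): open the fingers fully, or close them until they stop; f_grip is the grip in N (None keeps the last).
- manip.sleep(seconds).
- manip.solve_ik(position, orientation): joint angles nearest the present ones, or None.
- viewer.get_image(name): name is "scene" or "top" or "wrist"; returns the picture (480x640x3 uint8, red, green, blue); there is no depth.
- viewer.get_calibration(name): a dict with "vfov" (degrees; the focal length in pixels is half the picture's height over the tangent of half this angle, whatever the lens; pixels are square), "cx", "cy" (the principal point, pixels), "eye" and "attitude" of the camera in the world. Camera axes: x right, y down, z forward; pixel columns grow to the right and rows downward; lengths in m; the calibration is good to about 2 mm. A picture is of the moment at which its call begins: read the wrist's pose just before it. get_calibration takes no time and is no camera call; for the wrist camera it gives the pose at the moment of the call.
A pose or a line that the arm cannot do raises manip.PlanningError and nothing moves.
- manip.hand_in(): hands the job in, once; it reports no verdict.
Readings, each from a call of its own:
- manip.current_clock(): time.
- manip.current_q(): joint angles.
- manip.current_joint_velocities(): joint speeds.
- manip.current_tau(): joint torques, N m.
- manip.current_tool_pos(): TCP position.
- manip.current_tcp_rot(): TCP orientation.
- manip.current_force(): force on the tool from outside, world axes, zero at the start.
- manip.current_wrist_torque(): the same for the moment, N m.
- manip.current_finger_gap(): finger opening in m.
Only numpy, scipy, OpenCV 4.12 (cv2) and the standard library are available. Lean on these libraries where they do the work, as an engineer would, in place of code of your own. Each camera call takes 0.05 s, during which the arm holds its last target. There are 200 camera calls.

TASK

Park the microtome for a blade change: without gripping anything, push its handwheel round by the spokes with your fingertips, either way, until the crank grip stands straight up at the red line, then leave the wheel standing there. The grip is working loose on its pin, so do not push on it or take hold of it, and do not disturb the things on the bench.

Things in the scene. Friction and masses are not known exactly. Their poses are not given: they have to be found in the camera images.
- microtome: White rotary microtome, 300 mm tall, immovable. Origin on the table straight below the handwheel's hub; z up; +x level in the wheel's plane, away from the side where the knife is; y along the wheel's axle, from the wheel into the machine. The wheel's open face looks to -y, where there is free space. The housing's side wall behind the wheel is the plane y = +50 mm, x -100 to +170 mm.
- index (a point): Red index line, 20 mm tall, on the housing's side wall straight above the hub, marking twelve o'clock (this point: its lower end, 269 mm above the table).
- wheel_angle (a joint): Angle of the upright steel handwheel, rad: 0 (or a whole turn, 6.283) with the crank grip straight up; it grows as the top moves to the microtome's +x (clockwise seen from -y). It turns endlessly both ways and stays wherever it is left: rubbing friction 0.28 N m (about 4 N at mid-spoke), light damping.
- hub (a point): Middle of the handwheel on its axle, 160 mm above the table, straight above the microtome's origin. The frame turns with the wheel: y as the microtome's y, z from the hub towards the crank grip. The rim is a round bar 16 mm thick round the plane y = +16 mm (inside radius 92 mm, outside 108 mm); the hub is 44 mm across, y -15 to +18 mm.
- handwheel: The upright steel handwheel, origin and axes as point hub. Its four straight round aluminium spokes, 14 mm thick, run from the hub to the rim, 90 degrees apart along +z, +x, -z and -x; the wheel is slightly dished, so the spokes' centre lines go from y -4 mm at radius 20 to y +15 mm at radius 96. The windows between them are open to the housing wall. Push on the spokes.
- grip: Black crank grip, a sleeve that spins on its pin, up to 26 mm across, standing out of the wheel's face from y -2 to -42 mm, 82 mm from the hub on the spoke along +z of point hub (origin: on the pin's axis at y = 0). Not to be pushed or held.
- waste_tub: Bystander, leave alone: clear round plastic tub, 110 mm across, 70 mm tall. Origin at the centre of its underside.
- coplin_jar: Bystander, leave alone: square glass staining jar with a white lid, 60 x 60 mm, 97 mm tall. Origin at the centre of its underside.
- slide_box: Bystander, leave alone: blue slide box, 102 x 87 mm, 35 mm tall. Origin at the centre of its underside.
- cassettes: Bystander, leave alone: little stack of orange and yellow tissue cassettes with a wax block on top, 40 x 28 mm, 34 mm tall. Origin at the centre of its underside.
- forceps: Bystander, leave alone: steel forceps lying flat, 115 mm long, 8 mm tall. Origin at the centre of its underside.
- cup: Bystander, leave alone: small translucent cup, 68 mm across, 75 mm tall. Origin at the centre of its underside.

How it is judged:
On the way, in this order (a step that is already met when the one before it is completed fails the run):
1. a spoke is pushed with the fingers ((contact force between the fingers and handwheel_c0 above 0.5 N or contact force between the fingers and handwheel_c1 above 0.5 N or contact force between the fingers and handwheel_c2 above 0.5 N or contact force between the fingers and handwheel_c3 above 0.5 N)), for 0.1 s.
2. the grip has come to straight up (angle between hub's own z axis and vertical below 0.09 rad), for 0.2 s.
At the end, for the whole second after the job is handed in: The crank grip points straight up to within 0.09 rad (5 degrees), the wheel is still, and every bystander stands within 30 mm of where it was, upright to within 0.3 rad (angle between hub's own z axis and vertical below 0.09 rad and velocity of joint wheel_angle between -0.05 and 0.05 rad/s and distance of each of waste_tub, coplin_jar, slide_box, cassettes, forceps, cup from where it was at the start of the episode below 0.03 m and angle between each of waste_tub, coplin_jar, slide_box, cassettes, forceps, cup's own z axis and vertical below 0.3 rad); the robot touches nothing.
It fails at once if the crank grip is pushed or held (over 3 N) (contact force between any of the fingers, the arm and grip above 3 N).
It fails at once if a spoke is gripped or forced (over 60 N) (contact force between the fingers and handwheel_c0 above 60 N or contact force between the fingers and handwheel_c1 above 60 N or contact force between the fingers and handwheel_c2 above 60 N or contact force between the fingers and handwheel_c3 above 60 N).
It fails at once if a bystander is moved or lifted by more than 30 mm (distance of any of waste_tub, coplin_jar, slide_box, cassettes, forceps, cup from where it was at the start of the episode above 0.03 m).
It also fails if it takes over 64 s, if anything falls off the work surface, if the arm or the gripper's body presses on something with over 40 N, if the wrist force passes 120 N, or if a joint passes its speed limit or range.

## Working session

There is one attempt and no reset: what is moved stays moved. The work goes in short steps, each a Python script; the robot and the scene stay as the last script left them, time stands still between calls to the robot, and variables do not carry over. Pictures are saved under pics/ and viewed, about 8 in all and at most 12, crops included, and the job is handed in when it is done.

```bash
ls; mkdir -p pics; python3 - <<'E'
from bench import manip, effector, viewer
import cv2
for n in ("scene","top"):
    cv2.imwrite(f"pics/{n}0.png",viewer.get_image(n)[:,:,::-1]); print(n,viewer.get_calibration(n))
print(manip.current_clock(),manip.current_tool_pos(),manip.current_tcp_rot(),manip.current_finger_gap())
E
```

```text
pics
scene {'vfov': 57.37772749859312, 'cx': 322.7753880210269, 'cy': 237.7350405253506, 'eye': array([ 1.0449582 , -0.53904546,  0.65827957]), 'attitude': array([ 0.81266798,  0.37498945, -0.19820951, -0.3995831 ])}
top {'vfov': 49.78809516295331, 'cx': 323.1701706651461, 'cy': 238.22934241015048, 'eye': array([ 0.43356942, -0.12395117,  1.38711165]), 'attitude': array([ 0.7145207 , -0.69861727,  0.02440831, -0.02825447])}
0.1 [0.15868131 0.62968556 0.22578458] [ 7.88756871e-01  6.14704663e-01 -7.17101908e-04  5.11441596e-04] 0.09209023466331386
```

View pics/scene0.png

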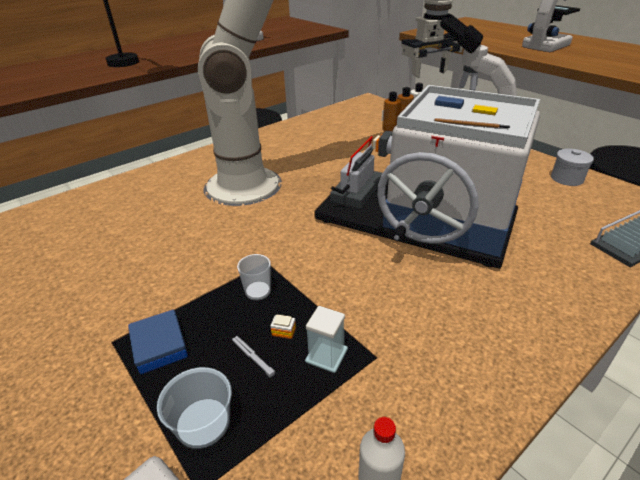

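View pics/top0.png

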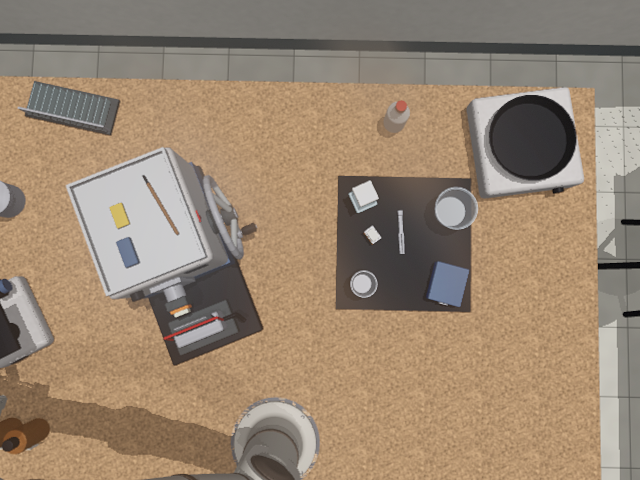

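```bash
python3 - <<'E'
import cv2
a=cv2.imread("pics/scene0.png")[120:260,360:500]
cv2.imwrite("pics/c1.png",cv2.resize(a,(600,600),interpolation=cv2.INTER_CUBIC))
E
```

```text
(no output)
```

View pics/c1.png

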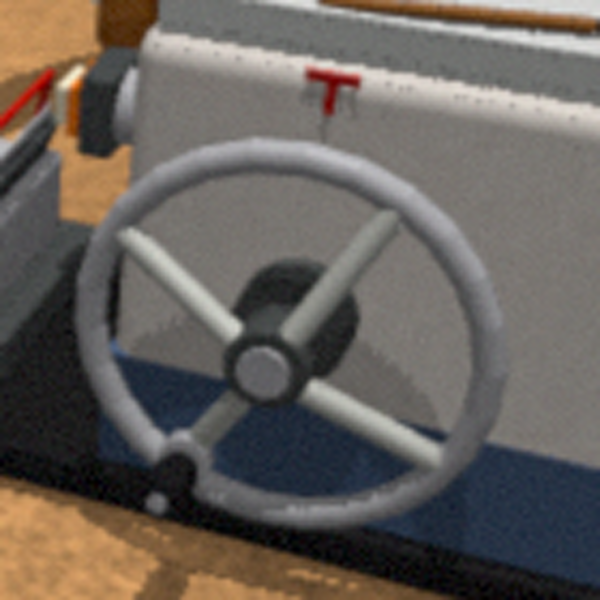

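```bash
cat > h.py <<'E'
import numpy as np, cv2
from scipy.spatial.transform import Rotation as R
from scipy.optimize import least_squares
def proj(P,c,K=None):
    f=240/np.tan(np.radians(c["vfov"]/2))
    p=R.from_quat(c["attitude"]).inv().apply(np.atleast_2d(P)-c["eye"])
    return p[:,:2]/p[:,2:]*f+[c["cx"],c["cy"]]
def wl(m,th,r,y,perp=0):   # point in the microtome frame, on the wheel at angle th, radius r
    return np.array([r*np.sin(th),y,.16+r*np.cos(th)])
def world(m,p): return np.r_[m[:2],0]+R.from_euler('z',m[2]).apply(p)
E
cat > fit.py <<'E'
from h import *
from bench import viewer
c=viewer.get_calibration("scene")
s=lambda u,v: np.array([u,v])*140/600+[360,120]
H=np.pi/2
pts=[(lambda m:[0,-.015,.16],s(263,374)),(lambda m:[0,.05,.269],s(329,113)),
 (lambda m:wl(m,m[3],.082,-.042),s(158,503)),
 (lambda m:wl(m,m[3]+H,.092,.014),s(125,235)),(lambda m:wl(m,m[3]+2*H,.092,.014),s(393,215)),(lambda m:wl(m,m[3]-H,.092,.014),s(437,460))]
rim=[s(92,310),s(488,350),s(260,153),s(310,513)]
T=np.linspace(0,2*np.pi,721)
def res(m):
    e=[proj(world(m,np.array(g(m))),c)[0]-q for g,q in pts]
    rr=proj(world(m,np.array([wl(m,t,.1,.016) for t in T])),c)
    e=list(np.ravel(e))
    e+=[np.linalg.norm(rr-q,axis=1).min() for q in rim]
    return np.array(e)
best=min((least_squares(res,[.6,.13,y0,t0]) for y0 in(-.4,0,.4) for t0 in (3.5,4.2)),key=lambda r:r.cost)
print(best.x,best.cost,best.fun.round(1))
E
python3 fit.py
```

```text
[0.57929742 0.10739212 0.39011745 3.61456457] 1.9074097141996074 [-0.2  0.1  0.5 -0.4 -0.3  0.6  0.9 -0.  -0.5 -0.1 -0.8 -0.6  0.2  0.8
  0.3  0.2]
```

```bash
cat >> h.py <<'E'
M=np.array([.5793,.1074,.3901])
def orient(tilt,roll,yaw=0):
    # microtome frame: tool z = +y pitched down by tilt and yawed; x = level (+x) then rolled about tool z
    z=np.array([-np.sin(yaw)*np.cos(tilt),np.cos(yaw)*np.cos(tilt),-np.sin(tilt)])
    x=np.array([np.cos(yaw),np.sin(yaw),0]); y=np.cross(z,x)
    A=R.from_matrix(np.c_[x,y,z])*R.from_euler('z',roll)
    return (R.from_euler('z',M[2])*A).as_quat()
def off(phi,a=.019,b=.0095,lead=0):  # TCP centre offset behind spoke centre line
    return .007+a*abs(np.cos(phi))+b*abs(np.sin(phi))
def tcp(phi,r=.055,y=.02,gap=0):
    d=off(phi)+gap
    return world(M,np.array([r*np.sin(phi)-d*np.cos(phi),y,.16+r*np.cos(phi)+d*np.sin(phi)]))
E
python3 - <<'E'
from h import *
from bench import manip,viewer
# jar/cup from top view
c=viewer.get_calibration("top"); f=240/np.tan(np.radians(c["vfov"]/2))
for n,u,v,z in(("jar",364,193,.09),("cup",364,284,.04),("cass",372,235,.034)):
    d=R.from_quat(c["attitude"]).apply([(u-c["cx"])/f,(v-c["cy"])/f,1]); print(n,(c["eye"]+d*(z-c["eye"][2])/d[2]).round(3))
for tilt in (0,.2,.35,.5):
  for yaw in (-.4,-.2,0,.2,.4):
    for roll in (0,np.pi,np.pi/2,-np.pi/2):
      o=orient(tilt,roll,yaw); S=[]
      for phi in np.linspace(.47,np.pi,6):
        q=manip.solve_ik(tcp(phi),o); S.append(q)
      b=manip.solve_ik(tcp(.47,y=-.10,gap=.01),o)
      ok=[x is not None for x in S+[b]]
      if sum(ok)>=5:
        print(tilt,yaw,round(roll,2),''.join('01'[k] for k in ok),*(np.round(S[k],2) for k in(0,5) if S[k] is not None))
E
```

```text
jar [ 0.647 -0.216  0.09 ]
cup [ 0.417 -0.224  0.04 ]
cass [ 0.546 -0.243  0.034]
0 -0.4 0 1111111 [ 0.38  0.94 -0.03  1.75 -1.24  1.7   1.13] [ 0.64  1.23 -0.43  1.59 -0.97  1.4   1.07]
0 -0.4 3.14 1111111 [ 0.18  0.96  0.24  1.75 -1.37  1.87 -1.95] [ 0.31  1.17  0.01  1.61 -1.28  1.69 -1.92]
0 -0.4 1.57 1111111 [ 0.5   0.95 -0.2   1.74 -1.16  1.6  -0.48] [ 0.49  1.18 -0.23  1.6  -1.13  1.53 -0.42]
0 -0.4 -1.57 1111111 [ 0.8   1.06 -0.61  1.73 -0.92  1.36  2.5 ] [ 0.81  1.32 -0.67  1.59 -0.76  1.25  2.5 ]
0 -0.2 0 1111111 [ 0.47  1.02 -0.23  1.56 -1.02  1.71  0.98] [ 0.58  1.28 -0.45  1.41 -0.83  1.54  0.94]
0 -0.2 3.14 1111111 [ 0.14  1.02  0.24  1.58 -1.26  1.97 -2.02] [ 0.13  1.24  0.24  1.43 -1.3   1.94 -1.96]
0 -0.2 1.57 1111111 [ 0.41  1.01 -0.14  1.56 -1.07  1.75 -0.56] [ 0.39  1.23 -0.16  1.42 -1.04  1.7  -0.5 ]
0 -0.2 -1.57 1111111 [ 0.83  1.2  -0.81  1.55 -0.63  1.42  2.27] [ 0.75  1.39 -0.74  1.4  -0.57  1.41  2.34]
0 0 0 1111111 [ 0.42  1.09 -0.27  1.38 -0.89  1.83  0.89] [ 0.43  1.32 -0.35  1.22 -0.79  1.76  0.9 ]
0 0 3.14 1111111 [ 0.24  1.07  0.01  1.39 -1.05  1.96 -2
[... 6515 characters left out ...]
05] [-0.24  1.17  0.68  1.29 -1.16  1.97 -1.91]
0.5 0.2 1.57 1111111 [ 0.12  0.86  0.04  1.35 -0.74  1.77 -0.63] [ 0.11  1.05  0.03  1.27 -0.75  1.68 -0.57]
0.5 0.2 -1.57 1111111 [ 0.13  0.86  0.03  1.35 -0.74  1.77  2.5 ] [ 0.37  1.09 -0.43  1.26 -0.43  1.55  2.35]
0.5 0.4 0 1111111 [ 0.23  0.95 -0.26  1.19 -0.49  1.83  0.85] [ 0.23  1.14 -0.3   1.1  -0.43  1.74  0.88]
0.5 0.4 3.14 1111111 [-0.04  0.94  0.24  1.21 -0.75  1.96 -2.08] [-0.15  1.17  0.46  1.12 -0.92  1.96 -1.94]
0.5 0.4 1.57 1111111 [ 0.07  0.93  0.04  1.2  -0.65  1.9  -0.59] [ 0.06  1.12  0.03  1.11 -0.65  1.82 -0.54]
0.5 0.4 -1.57 1111111 [ 0.18  0.94 -0.16  1.2  -0.54  1.85  2.47] [ 0.3   1.16 -0.45  1.1  -0.32  1.72  2.38]
```

```bash
cat > go1.py <<'E'
from h import *
from bench import manip,effector,viewer
T=.3; o=orient(T,0)
p=manip.current_tool_pos(); q0=manip.current_tcp_rot()
effector.close(10); print("gap",manip.current_finger_gap())
for z in (.6,.55,.5):
    try: manip.servo_line([p[0],p[1],z],vel=.4); break
    except manip.PlanningError: print("no",z)
print(manip.current_tool_pos())
manip.move_pose([.45,-.02,z],q0); print(manip.current_clock())
manip.move_pose(world(M,[0,-.2,.38]),o)
a=tcp(.47,y=-.12,gap=.008); manip.servo_line(a,vel=.3)
print(manip.current_clock(),manip.current_tool_pos(),a,manip.current_force())
cv2.imwrite("pics/s1.png",viewer.get_image("scene")[40:280,280:600,::-1].repeat(2,0).repeat(2,1))
cv2.imwrite("pics/w1.png",viewer.get_image("wrist")[:,:,::-1])
E
python3 go1.py
```

```text
gap 0.00011650976662060992
[0.15856014 0.62958184 0.59867018]
5.225
7.3083 [ 0.61902514 -0.00531668  0.22820222] [ 0.61808627 -0.0064      0.22544986] [-0.76258182 -0.66696258  0.46782613]
```

View pics/s1.png

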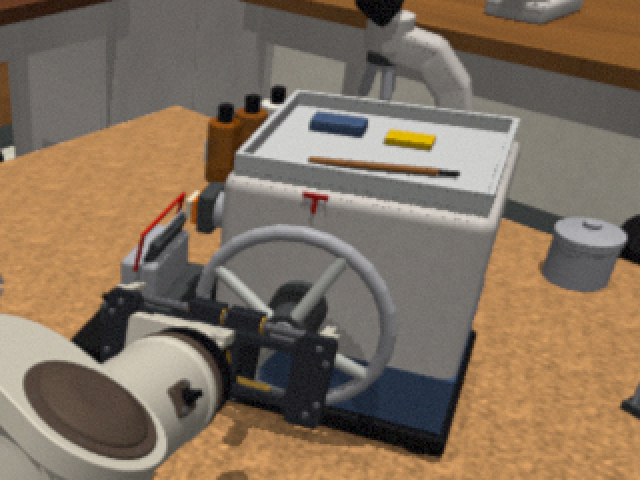

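View pics/w1.png

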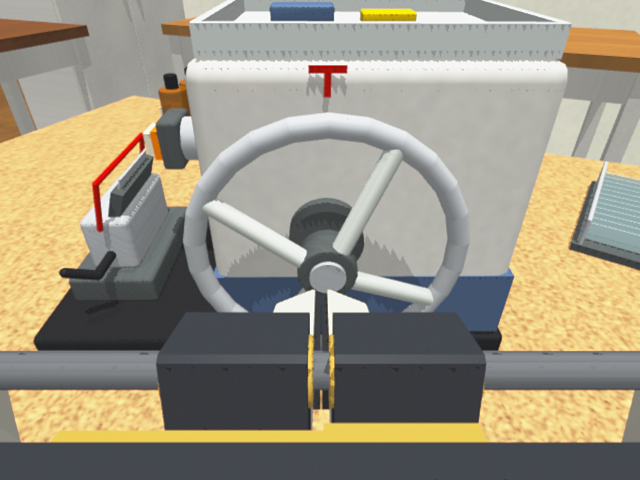

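```bash
cat > fitw.py <<'E'
from h import *
from bench import viewer,manip
c=viewer.get_calibration("wrist"); H=np.pi/2
pts=[(lambda m:[0,-.015,.16],(327,277)),(lambda m:[0,.05,.269],(327,97)),
 (lambda m:wl(m,m[3]+H,.092,.014),(210,207)),(lambda m:wl(m,m[3]+2*H,.092,.014),(396,155)),(lambda m:wl(m,m[3]-H,.092,.014),(430,297))]
rim=[(195,225),(458,225),(327,125)]
T=np.linspace(0,2*np.pi,721)
def res(m):
    e=list(np.ravel([proj(world(m,np.array(g(m))),c)[0]-q for g,q in pts]))
    rr=proj(world(m,np.array([wl(m,t,.1,.016) for t in T])),c)
    return np.array(e+[np.linalg.norm(rr-q,axis=1).min() for q in rim])
b=least_squares(res,[.579,.107,.39,3.61]); print(b.x,b.fun.round(1))
p=manip.current_tool_pos(); A=R.from_quat(manip.current_tcp_rot())
for d in ([0,0,0],[.019,0,-.0],[-.019,0,0],[.019,0,-.02],[0,-.01,0],[.01,-.01,-.02],[.038,-.01,-.03]): print(d,proj(p+A.apply(d),c).round())
E
python3 fitw.py
```

```text
[0.57967344 0.10680241 0.39779368 3.61998029] [ 1.2  2.8  1.2 -2.1  1.1 -0.4 -1.8 -1.4 -3.   0.1  0.8  2.4  0.6]
[0, 0, 0] [[319. 315.]]
[0.019, 0, -0.0] [[366. 315.]]
[-0.019, 0, 0] [[272. 315.]]
[0.019, 0, -0.02] [[372. 340.]]
[0, -0.01, 0] [[319. 292.]]
[0.01, -0.01, -0.02] [[347. 315.]]
[0.038, -0.01, -0.03] [[433. 329.]]
```

```bash
sed -i 's/^M=.*/M=np.array([.5795,.1071,.3935])/' h.py; cat > go2.py <<'E'
from h import *
from bench import manip,viewer
Y=.022; F=manip.current_force()
manip.servo_line(tcp(.475,y=Y,gap=.008),orient(.3,0),vel=.08)
f=manip.current_force()-F; print("in",f.round(1),manip.current_tool_pos()-tcp(.475,y=Y,gap=.008))
assert np.linalg.norm(f)<6
for phi in np.linspace(.475,np.pi-.12,14):
    manip.servo_line(tcp(phi,y=Y),vel=.06)
    f=manip.current_force()-F; print(round(phi,2),f.round(1),round(manip.current_clock(),1))
    if np.linalg.norm(f)>25: print("high force"); break
np.save("phi.npy",phi)
cv2.imwrite("pics/w2.png",viewer.get_image("wrist")[:,:,::-1])
cv2.imwrite("pics/s2.png",viewer.get_image("scene")[:,:,::-1])
E
python3 go2.py
```

```text
in [ 0.2  0.5 -0.8] [ 3.40103710e-04 -4.07153055e-04 -9.53854234e-05]
0.48 [-0.7  0.4 -0.6] 9.6
0.67 [-0.9 -0.7  0. ] 10.0
0.87 [-0.5  0.3  0. ] 10.3
1.06 [-0.7 -0.7  0.2] 10.7
1.26 [ 0.   0.3 -0.1] 11.1
1.45 [-0.7 -0.5 -0.3] 11.5
1.65 [-1.1  1.   0.8] 11.8
1.85 [-2.7  0.9  3.6] 12.1
2.04 [-1.9  2.6  3.7] 12.4
2.24 [-0.9  2.8  4. ] 12.7
2.43 [-0.7  2.5  3.4] 13.1
2.63 [1.5 1.  2.9] 13.4
2.83 [ 2.4 -0.8  1.9] 13.8
3.02 [ 2.9 -0.8  1.6] 14.1
```

View pics/w2.png

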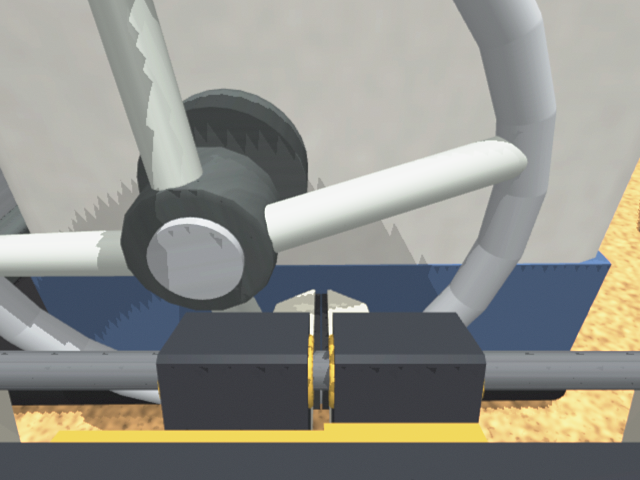

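```bash
python3 - <<'E'
from h import *
from bench import viewer
c=viewer.get_calibration("wrist")
print("hub",proj(world(M,[0,-.015,.16]),c))
for y,r,q in ((.014,.092,(512,158)),):
  print(min((np.linalg.norm(proj(world(M,wl(M,t,r,y)),c)[0]-q),t) for t in np.linspace(0,6.283,2000)))
# grip predicted, and spokes for candidate angles
s=viewer.get_calibration("scene")
a=cv2.imread("pics/s2.png")
g=np.array([[0,-.042,0]])
for t in (-.5,-.3,-.12,0): print(t,proj(world(M,wl(M,t,.082,-.042)),s).round(),proj(world(M,wl(M,t,.04,.001)),c).round(),proj(world(M,wl(M,t+np.pi/2,.092,.014)),c).round())
cv2.imwrite("pics/s2c.png",cv2.resize(a[110:260,350:510],(640,600),interpolation=cv2.INTER_CUBIC))
E
```

```text
hub [[192.84416359 268.51609939]]
(np.float64(2.915616167059098), np.float64(1.3640930465232617))
-0.5 [[401. 179.]] [[108. 119.]] [[498.  69.]]
-0.3 [[409. 177.]] [[135. 106.]] [[509. 131.]]
-0.12 [[417. 177.]] [[162. 100.]] [[507. 182.]]
0 [[422. 178.]] [[181.  99.]] [[501. 213.]]
```

View pics/s2c.png

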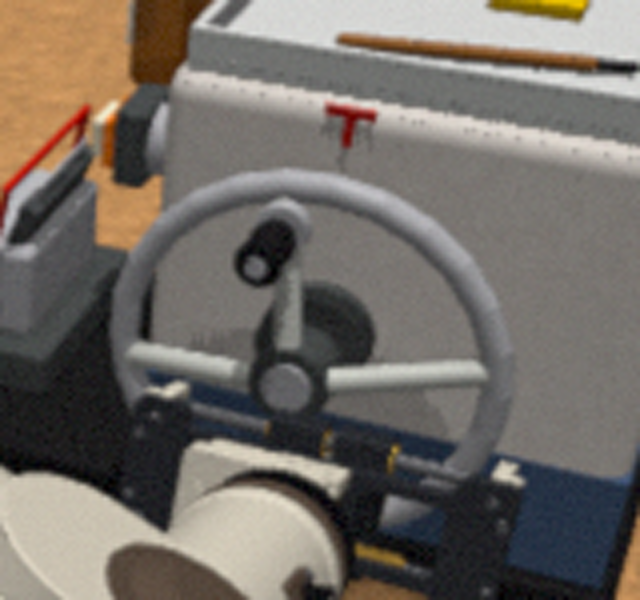

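```bash
cat > go3.py <<'E'
from h import *
from bench import manip,viewer
Y=.022
for phi in (3.08,3.14,3.19,3.22):
    manip.servo_line(tcp(phi,y=Y),vel=.03); print(phi,manip.current_force().round(1))
manip.sleep(.3)
manip.servo_line(tcp(phi,y=Y,gap=.012),vel=.05)
manip.servo_line(tcp(phi,y=-.12,gap=.012),vel=.12)
print(manip.current_clock(),manip.current_force())
cv2.imwrite("pics/w3.png",viewer.get_image("wrist")[:,:,::-1])
s=viewer.get_image("scene")[110:260,350:510,::-1]
cv2.imwrite("pics/s3c.png",cv2.resize(s,(640,600),interpolation=cv2.INTER_CUBIC))
c=viewer.get_calibration("wrist"); sc=viewer.get_calibration("scene")
print("hub",proj(world(M,[0,-.015,.16]),c))
for t in (-.1,-.05,0,.05,.1): print(t,"gripS(crop)",((proj(world(M,wl(M,t,.082,-.042)),sc)-[350,110])*4).round(),"R",proj(world(M,wl(M,t+np.pi/2,.092,.014)),c).round(),"L",proj(world(M,wl(M,t-np.pi/2,.092,.014)),c).round(),"grip",proj(world(M,wl(M,t,.082,-.042)),c).round())
E
python3 go3.py
```

```text
3.08 [ 4.3 -2.3  2.6]
3.14 [ 5.2 -1.1  3. ]
3.19 [ 5.3 -0.3  2.3]
3.22 [ 6.3 -0.5  2.9]
17.3333 [-0.16575103  0.01968658  0.08689513]
hub [[255.48330192  97.42324159]]
-0.1 gripS(crop) [[270. 270.]] R [[420.  67.]] L [[110.  99.]] grip [[ 205. -106.]]
-0.05 gripS(crop) [[278. 272.]] R [[419.  75.]] L [[108.  91.]] grip [[ 216. -107.]]
0 gripS(crop) [[287. 273.]] R [[418.  84.]] L [[105.  83.]] grip [[ 227. -107.]]
0.05 gripS(crop) [[295. 275.]] R [[417.  92.]] L [[103.  75.]] grip [[ 238. -107.]]
0.1 gripS(crop) [[303. 278.]] R [[416.  99.]] L [[102.  67.]] grip [[ 249. -106.]]
```

View pics/w3.png

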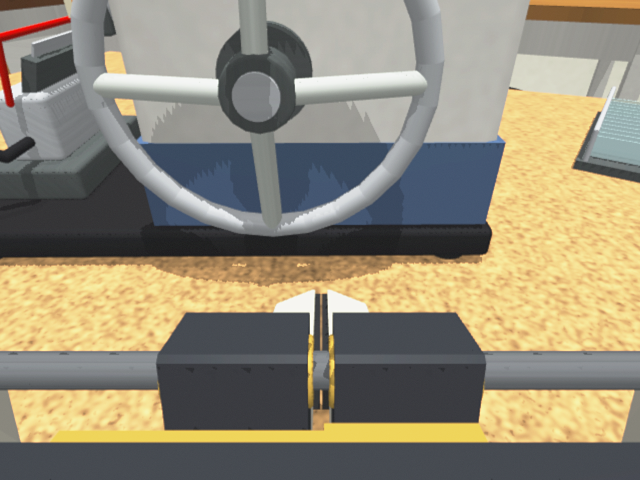

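View pics/s3c.png

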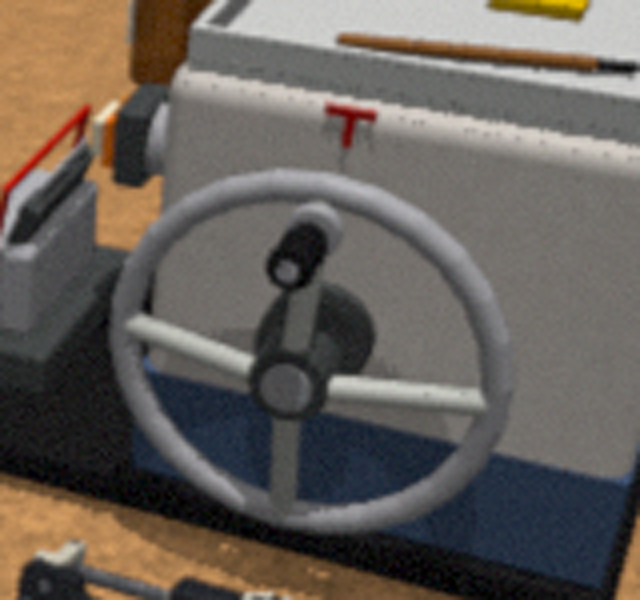

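```bash
python3 - <<'E'
from bench import manip
print(manip.current_force(),manip.current_clock()); manip.hand_in()
E
```

```text
[ 0.01415836  0.71210299 -0.66423682] 17.4333
the job is handed in; nothing more can be done
```

The handwheel is parked with the crank grip straight up at the red line. I handed the job in at 17.4 s of the 64 s allowed, and hand-in reports no verdict.

- **How it was done:** With the fingers shut, I went in through a window of the wheel. I pushed the spoke opposite the grip clockwise by about 2.66 rad in one sweep. I stopped about 0.2 rad short, measured, pushed the rest slowly, backed off the spoke and withdrew.
- **Force:** At the points where I read it, the wrist force stayed around 7 N or less.
- **Final angle:** Both cameras put the wheel at 0, within about 0.02 rad. In the scene crop the grip end was at (287, 270) against a predicted (287, 273). The wrist view showed the right and left spoke ends at about (420, 84) and (103, 84), against (418, 84) and (105, 83).
- **Disagreement on the way:** The wheel was about 0.08 rad behind my finger-thickness estimate before the last push. I corrected the final push for it.
- **At hand-in:** The tool was clear of the wheel, with its tip about 120 mm in front, and the force reading was near zero.
- **Not checked:** I took no final picture of the things on the bench. The planned path kept clear of them, and no force reading suggested contact with them.

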